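# Fit the lamp carrier on the curved rail of a specimen stage

## Task

Pick up the small lamp carrier by its upright fin, thread its bore over the free end of the curved rail and slide it round the bend, turning it with the rod so that it never binds, until it meets the stop collar. Press it gently but firmly home against the collar for a moment, let go, and leave it hanging there with the lens towards the stage; do not force the rail and do not disturb the other things on the bench.

Things in the scene. Friction and masses are not known exactly. Their poses are not given: they have to be found in the camera images.
- rail: fixed stand: white base, low round black stage, and a level bent dark steel rod, 12 mm diameter, axis 115 mm above the bench. Origin on the bench under the bend's centre, z up. In its axes the rod starts at its free end (110, -50) mm, runs along +y to (110, 0), then bends left roughly on a circle of radius 110 mm about the origin (110 cos a, 110 sin a) to a = 2.3 rad, held there by a post
- rail_tip (a point): on the rod's axis at the free end of the rail, 50 mm before the bend (a round nose stands 6 mm further out); same axes as the rail, the rod runs from here along +y. The space round the rod ahead of the stop collar is clear
- arc_centre (a point): centre of the rod's bend, 115 mm above the bench, over the stage; same axes as the rail. The rod was bent by hand: between arc angles 0 and 1 rad it may lie up to 10 mm off the circle, inside or outside, and up to 0.3 rad off its direction (level, a smooth sweep); this is not measured and has to be felt or seen. From 1 rad on it is true
- seat (a point): point on the rod's axis where the middle of the carrier's bore comes to be when the carrier touches the stop collar (0.133 rad of arc before the collar's middle). Its x axis points outwards along the bend's radius at the collar's middle, y along the rod onwards to the post, z up
- carrier: aluminium lamp carrier, about 250 g, 96 mm tall, first standing on the bench on its flat underside. Origin at the underside's centre, z up. Its bore runs along x; upright fin on top, black lamp housing below (30 mm in x, 64 in y, 26 high; ribs 36 in x), lens on its +y side. It hangs upright on the rod by itself and must travel with +x ahead, lens to the stage
- carrier_bore (a point): middle of the carrier's bore, 45 mm above its underside; carrier's axes. The bore is eight-sided, 16 mm across flats, 16 mm long, in a block 16 mm long (x) and 25 mm wide (y)
- carrier_fin (a point): point on the mid-plane of the fin, 39.5 mm above the bore; carrier's axes. The fin is 16 mm long (x), 14 mm thick (y), from 57 to 95 mm above the underside; grip it across its thickness
- carrier_lens (a point): middle of the lens face, 37 mm to the carrier's +y, 14 mm above the underside
- dish: closed glass dish, 56 mm across, 12 mm high, on the stage (stage top 36 mm above the bench); leave alone
- reagent: amber bottle, 60 mm across, 130 mm tall; leave alone
- jar: clear jar, 60 mm across, 70 mm tall; leave alone
- tub: white plastic tub, 100 by 150 mm, 55 mm high; leave alone
- spatula: spatula, 160 mm long, lying flat; leave alone
- stack: stack of clear dishes, 90 mm across, 46 mm high; leave alone
- spare: spare steel collar, 28 mm across, 12 mm high, lying flat; leave alone
- rod: the bent rod alone (fixed part of the stand); origin 115 mm below the rod's axis, axes as the rail's
- stop: stop collar clamped on the rod (steel, 28 mm diameter, 10 mm thick, a small screw on top reaching 20 mm above the rod's axis). Origin at the arc's centre; its x axis points to the collar's middle, 110 mm out, at an arc angle of 1.22 to 1.62 rad, y along the rod onwards. It does not give way
There are look-alikes about, which are no part of the job. What is shaped like the carrier but brown or yellow is not meant.

How it is judged:
On the way, in this order (a step that is already met when the one before it is completed fails the run):
1. the carrier is threaded on the straight free end of the rail, the middle of its bore past the end (y of carrier_bore in the frame of rail_tip between 0.005 and 0.06 m and horizontal distance between carrier_bore and rail_tip below 0.061 m and x of carrier_bore in the frame of rail_tip between -0.004 and 0.004 m and z of carrier_bore in the frame of rail_tip between -0.004 and 0.004 m), for 0.05 s.
2. the carrier, on the rod, is pressed home against the stop collar with more than 4 N for 0.3 s (contact force between carrier and stop above 4 N and distance between carrier_bore and seat below 0.006 m), for 0.3 s.
At the end, for the whole second after the job is handed in: the carrier hangs on the rod by its bore, upright to within 0.2 rad, its bore's middle within 3 mm along the rod of where it touches the stop collar (6 mm in all), the lens on the stage's side, at rest and released (y of carrier_bore in the frame of seat above -0.003 m and distance between carrier_bore and seat below 0.006 m and horizontal distance between carrier_lens and arc_centre below 0.09 m and angle between carrier's own z axis and vertical below 0.2 rad and linear speed of carrier below 0.02 m/s).
It fails at once if carrier and rod forced against one another with more than 14 N (contact force between carrier and rod above 14 N).
It fails at once if carrier pressed against the stop collar with more than 20 N (contact force between carrier and stop above 20 N).
It fails at once if the robot presses on the rail stand with more than 20 N (contact force between rail and the arm above 20 N).
It fails at once if a bystander moved more than 20 mm (distance of any of dish, reagent, jar, tub, spatula, stack, spare from where it was at the start of the episode above 0.02 m).
It also fails if it takes over 72 s, if anything falls off the work surface, if the arm or the gripper's body presses on something with over 40 N, if the wrist force passes 120 N, or if a joint passes its speed limit or range.

## Robot

A 6-joint arm with a two-finger parallel gripper is mounted at the origin on the work surface. World frame = base frame: x ahead of the robot, y to its left, z up, the work surface at z = 0. Lengths are in m, angles in rad, forces in N, time in s.
With the tool pointing down it reaches from about 0.25 to 0.725 m from the base axis. Payload 4 kg.
Tool frame: the origin (TCP) lies midway between the tips of the shut fingers; the grasp point (between the pads) lies 19 mm behind it (bot.grip_point_offset is the distance from the TCP to the grasp point, in m); z points along the fingers, y is the line along which they close (so a half turn about z gives the same grasp; the last joint's range is limited). The gripper opens to 85 mm and grips with 20 to 120 N. Pads are 22 mm wide; open, the fingers measure 114 mm over their backs; the gripper's body (76 mm by 85 mm) begins 54 mm behind the grasp point. The pads swing forward as they close: fully open they stand 13 mm farther back than shut.
Start: joints at [-1.335, 0.241, 0.005, 1.335, 0, 1.571], TCP at [0.117, -0.486, 0.231] pointing down, gripper open.
Joint ranges: [-2.72, 2.72], [-1.05, 1.87], [-1.09, 1.28], [-1.99, 2.15], [-1.42, 1.44], [-3.14, 3.14]. Speed limits (rad/s): [2.79, 2.79, 3.14, 3.14, 3.14, 3.14].

## Interface

Orientations are given as a unit quaternion [x, y, z, w].
In Python, from workcell import bot gives the robot as it stands.
- The arm moves only by the tool step_arm, never from a script. Its argument "targets" is text: rows parted by semicolons, each of 7 numbers parted by spaces: the opening, from -1 (shut) to 1 (fully open), so that 0 is half open, then the shift along the world's x, y, z normalised to -1 to 1, where 1 is 0.5 m, then the turn, a rotation vector about the world's x, y, z normalised to -1 to 1, where 1 is pi/4 rad. In form: gripper x y z wx wy wz; .... A call has 1 to 10 rows; each row is the pose to reach, as a shift and turn from the pose commanded when the call began; what a row does not reach only later rows make up. A row lasts 1/12 s, in which the tool goes at most 41.7 mm and 7.16 degrees, less where a joint would pass 70% of its speed; a pose out of reach is approached as far as the arm can. A call with a number of a shift or a turn outside -1 to 1 is refused whole. A call with a gripper value outside its range is refused whole. The fingers move at their own pace and stop on an object; the grip force is fixed at half the most. Time passes only in rows, so rows that repeat a pose let the fingers close. It gives the time, the measured TCP pose, the force, the opening and the grip force at its end, in the units of the state.
- bot.get_obs(): the state, without advancing time (a new reading comes with each control period).
- bot.camera(name): name is "scene" or "top" or "wrist"; returns the picture (420x560x3 uint8, red, green, blue); there is no depth.
- bot.camera_info(name): a dict with "vertical_fov" (degrees; the focal length in pixels is half the picture's height over the tangent of half this angle, whatever the lens; pixels are square), "cx", "cy" (the principal point, pixels), "D" ([k1, k2, p1, p2, k3] as OpenCV has them; the pictures are not rectified), "pose" (4x4, takes a point from camera to world coordinates). Camera axes: x right, y up, looking along -z (the intrinsics and any distortion apply to the point x, -y, -z); pixel columns grow to the right and rows downward; lengths in m; the calibration is good to about 2 mm. A picture is of the moment at which its call begins: read the wrist's pose just before it. camera_info takes no time and is no camera call; for the wrist camera it gives the pose at the moment of the call.
- bot.job_done(): hands the job in; it is judged then, once.
The state is a dict: "clock": time; "joint_pos": joint angles; "joint_vel": joint speeds; "tau": joint torques, N m; "eef_pos": TCP position; "tool_rot": TCP orientation; "ft_force": force on the tool from outside, world axes, zero at the start; "ft_torque": the same for the moment, N m; "grip_width": finger opening in m; "grasp_force": force on a finger pad.
Only numpy, scipy, OpenCV 4.12 (cv2) and the standard library are available. Lean on these libraries where they do the work, as an engineer would, in place of code of your own. Each camera call takes 0.05 s, during which the arm holds its last target. There are 200 camera calls.

## Working session

There is one attempt and no reset: what is moved stays moved. The work goes in short steps, Python scripts to look and compute and a tool call to move; the robot and the scene stay as the last step left them, time stands still between calls to the robot, and variables do not carry over. Pictures are saved under pics/ and viewed, at most 13 in all, crops included, and the job is handed in when it is done.

Besides the shell and the picture viewer there is one more tool, called after "Request:" by a JSON object that holds its "op" and its "data". step_arm: Moves the arm, as the interface text tells. Scaled input: -1 to 1 covers 0.5 m each way for a shift and pi/4 rad each way for a turn. Its arguments: {"type":"object","properties":{"targets":{"type":"string"}},"required":["targets"]}

```bash
mkdir -p pics; ls
cat > h.py <<'E'
import numpy as np, cv2
from workcell import bot
def cam(n):
    i=bot.camera_info(n); im=bot.camera(n); return im,i
def K(i):
    f=210/np.tan(np.radians(i["vertical_fov"])/2)
    return np.array([[f,0,i["cx"]],[0,f,i["cy"]],[0,0,1.]])
def px2w(i,uv,z):
    "pixels to world points on the plane(s) z"
    uv=np.array(uv,float).reshape(-1,1,2)
    n=cv2.undistortPoints(uv,K(i),np.array(i["D"],float)).reshape(-1,2)
    T=np.array(i["pose"]); d=np.c_[n[:,0],-n[:,1],-np.ones(len(n))]@T[:3,:3].T
    o=T[:3,3]; s=(np.array(z)-o[2])/d[:,2]
    return o+d*s[:,None]
def w2px(i,P):
    T=np.array(i["pose"]); p=(np.array(P,float).reshape(-1,3)-T[:3,3])@T[:3,:3]
    p=p*[1,-1,-1]
    return cv2.projectPoints(p,np.zeros(3),np.zeros(3),K(i),np.array(i["D"],float))[0].reshape(-1,2)
def save(n,im,crop=None,s=1):
    if crop: im=im[crop[1]:crop[3],crop[0]:crop[2]]
    im=cv2.resize(im,None,fx=s,fy=s,interpolation=cv2.INTER_CUBIC)
    cv2.imwrite(f"pics/{n}.png",im[:,:,::-1])
E
python3 - <<'E'
from h import *
import json
a,i=cam("scene"); b,j=cam("top")
np.savez("c0.npz",a=a,b=b)
for n,x in(("scene",i),("top",j)): print(n,{k:np.round(v,4).tolist() for k,v in x.items()})
canvas=np.vstack([a,b]); save("s0",a,s=1.4); save("t0",b,s=1.4)
print(bot.get_obs()); print(bot.grip_point_offset)
E
```

```text
pics
scene {'vertical_fov': 52.849, 'cx': 276.6279, 'cy': 211.3008, 'D': [0.0086, 0.0, 0.0, 0.0, 0.0], 'pose': [[0.8434, -0.4074, 0.3503, 0.8608], [0.5373, 0.6382, -0.5514, -0.5627], [0.001, 0.6532, 0.7572, 0.8394], [0.0, 0.0, 0.0, 1.0]]}
top {'vertical_fov': 46.185, 'cx': 279.5949, 'cy': 204.8799, 'D': [-0.0884, 0.0, 0.0, 0.0, 0.0], 'pose': [[-0.0221, 0.9976, -0.0655, 0.4459], [-0.9997, -0.0212, 0.0151, 0.0117], [0.0136, 0.0658, 0.9977, 1.3192], [0.0, 0.0, 0.0, 1.0]]}
{'clock': 0.1, 'joint_pos': array([-1.33500659e+00,  2.41364259e-01,  3.86221191e-03,  1.33519620e+00,
       -1.71157341e-05,  1.57081389e+00]), 'joint_vel': array([-0.00107953, -0.00104393,  0.00408853, -0.00181739,  0.00014492,
        0.00154619]), 'tau': array([-1.41268574e-03, -3.73137474e+01,  2.53010291e+01,  1.08244902e-02,
        1.07682899e-05,  6.34460804e-06]), 'eef_pos': array([ 0.11666893, -0.48561899,  0.23048993]), 'tool_rot': array([ 9.93059029e-01,  1.17613186e-01, -1.20360328e-04, -9.43349644e-04]), 'ft_force': array([-0.50102419,  0.20056229, -0.0864312 ]), 'ft_torque': array([ 0.01965357,  0.02258984, -0.00066411]), 'grasp_force': 0.0, 'grip_width': 0.08543006635276743}
0.0187
```

View pics/s0.png

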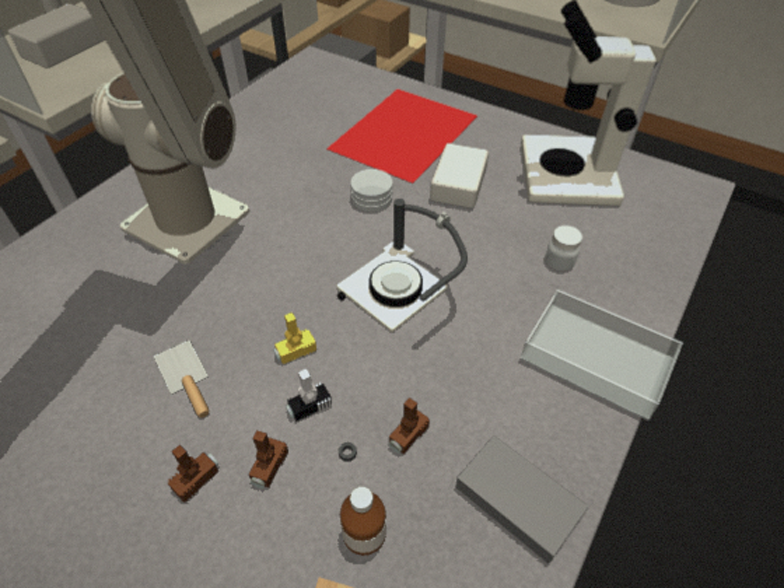

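View pics/t0.png

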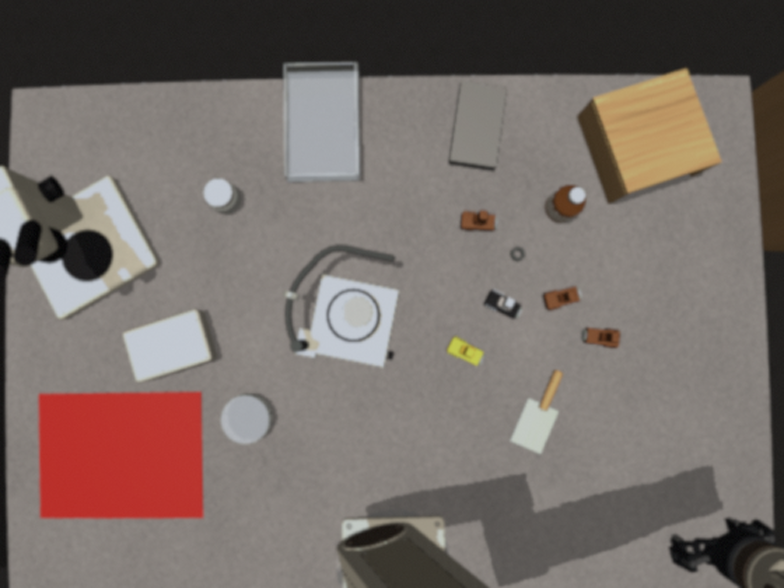

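The scene view shows the aluminium/black carrier at about (307,398) and the rail with its free end near (425,295), its collar screw near (443,218) and its post near (399,230). In the top view the carrier is at (503,303), the free end at (397,261) and the collar at (291,295). I'll enlarge both next.

Run:
```python
from h import *
d=np.load("c0.npz"); a,b=d["a"],d["b"]
r=lambda im,x0,y0,x1,y1,W,H: cv2.resize(im[y0:y1,x0:x1],(W,H),interpolation=cv2.INTER_CUBIC)
# left: rail crops 100x..; right: carrier crops
L=np.vstack([r(b,195,165,295,265,500,300*5//3-200) if 0 else r(b,195,170,295,260,333,300), r(a,235,135,345,235,330,300)[:,:].copy() if 0 else r(a,235,135,346,235,333,300)])
R=np.vstack([r(b,335,198,385,236,395,300), r(a,195,255,245,305,300,300) if 0 else r(a,190,255,256,305,395,300)])
save("crop0",np.hstack([L,R]))
```

```text
(no output)
```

View pics/crop0.png

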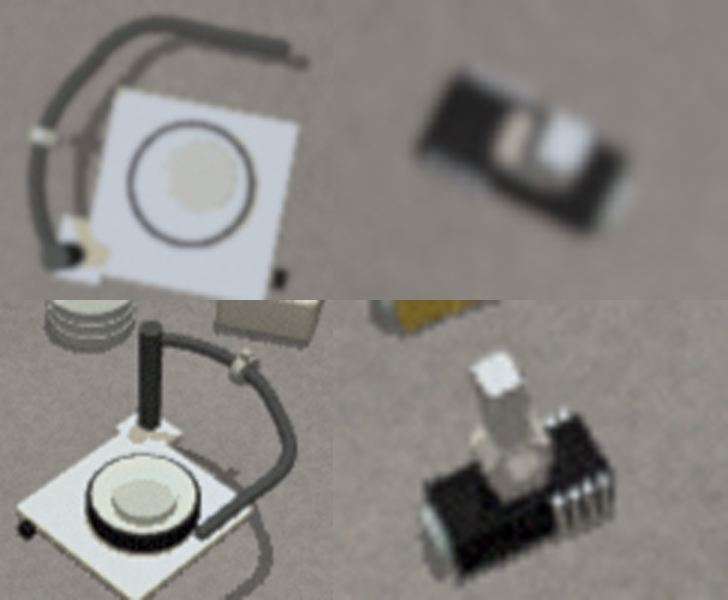

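The enlarged crop shows the carrier's lens at its end towards −x/−y, on the left in the scene view, with the ribs at the other end. The rail tip is at about (290,47) in the crop's top panel and the collar at about (42,135). Next I turn these into world positions.

Run:
```python
from h import *
from scipy.optimize import least_squares
i,j=bot.camera_info("scene"),bot.camera_info("top")
T=lambda l:[(195+x*.3003,170+y*.3) for x,y in l]
S=lambda l:[(235+x*.3333,135+y*.3333) for x,y in l]
TT=lambda l:[(335+(x-333)/7.9,198+y/7.9) for x,y in l]
SS=lambda l:[(190+(x-333)/5.985,255+(y-300)/6) for x,y in l]
print("rod top",px2w(j,T([(290,47),(240,38),(200,30),(160,22),(120,32),(85,65),(55,105),(42,135),(37,175),(45,220),(52,252)]),.115)[:,:2].round(4).tolist())
print("rod scene",px2w(i,S([(203,533),(240,505),(275,475),(290,450),(288,425),(270,395),(243,367),(205,348),(165,340)]),.115)[:,:2].round(4).tolist())
print("stage top/scene",px2w(j,T([(191,184)]),.036).round(4),px2w(i,S([(143,500)]),.036).round(4))
print("fin top",px2w(j,TT([(567,140)]),.095).round(4),px2w(i,SS([(498,373)]),.095).round(4))
h=px2w(j,TT([(440,110),(600,200)]),.027); print(h.round(4),np.degrees(np.arctan2(*(h[1]-h[0])[[1,0]])))
```

```text
rod top [[0.576, -0.0138], [0.5834, 0.023], [0.59, 0.0524], [0.5965, 0.0818], [0.5897, 0.1115], [0.5658, 0.1376], [0.5368, 0.1602], [0.5149, 0.17], [0.4856, 0.1741], [0.4525, 0.1687], [0.429, 0.1639]]
rod scene [[0.7017, -0.2206], [0.7117, -0.1912], [0.7203, -0.1601], [0.7198, -0.1384], [0.7098, -0.1222], [0.6885, -0.1077], [0.6619, -0.0975], [0.6318, -0.0977], [0.6047, -0.1069]]
stage top/scene [[0.4786 0.0644 0.036 ]] [[ 0.6358 -0.1841  0.036 ]]
fin top [[ 0.4946 -0.2188  0.095 ]] [[ 0.4953 -0.2169  0.095 ]]
[[ 0.5082 -0.1892  0.027 ]
 [ 0.477  -0.242   0.027 ]] -120.61377493538781
```

Request:
{"op": "step_arm", "data": {"targets": "1 0.1 0.1 0.1 0 0 0.16; 1 0.2 0.2 0.1 0 0 0.32; 1 0.3 0.3 0.1 0 0 0.48; 1 0.4 0.3 0.1 0 0 0.64; 1 0.5 0.4 0.1 0 0 0.8; 1 0.5 0.4 0.1 0 0 0.96"}}

```text
clock: 0.6
eef_pos: [0.3028, -0.3327, 0.2775]
tool_rot: [0.88, 0.476, -0.0, 0.0]
ft_force: [0.4, 0.1, -0.3]
grip_width: 0.0854
grasp_force: 0.0
```

Request:
{"op": "step_arm", "data": {"targets": "1 0.06 0.04 0 0 0 0.15; 1 0.12 0.08 0 0 0 0.3; 1 0.18 0.12 0 0 0 0.45; 1 0.24 0.16 0 0 0 0.6; 1 0.3 0.2 0 0 0 0.75; 1 0.34 0.22 0 0 0 0.9; 1 0.34 0.22 0 0 0 1"}}

```text
clock: 1.18
eef_pos: [0.4751, -0.2214, 0.2762]
tool_rot: [0.629, 0.778, 0.001, -0.0]
ft_force: [-1.1, -0.2, -0.9]
grip_width: 0.0852
grasp_force: 0.0
```

Request:
{"op": "step_arm", "data": {"targets": "1 0 0 -0.05 0 0 0.15; 1 0 0 -0.1 0 0 0.3; 1 0 0 -0.15 0 0 0.45; 1 0 0 -0.15 0 0 0.6; 1 0 0 -0.15 0 0 0.75; 1 0 0 -0.15 0 0 0.9; 1 0 0 -0.15 0 0 1; 1 0 0 -0.15 0 0 1; 1 0 0 -0.15 0 0 1"}}

```text
clock: 1.93
eef_pos: [0.4715, -0.224, 0.202]
tool_rot: [0.289, 0.957, 0.0, -0.0]
ft_force: [0.3, -0.0, -1.0]
grip_width: 0.0853
grasp_force: 0.0
```

Run:
```python
from h import *
i=bot.camera_info("scene")
S=lambda l:[(235+x*.3333,135+(y-300)*.3333) for x,y in l]
print("rod scene",px2w(i,S([(203,533),(240,505),(275,475),(290,450),(288,425),(270,395),(243,367),(205,348),(165,340)]),.115)[:,:2].round(4).tolist())
print(px2w(i,S([(143,500)]),.036).round(4))
print(bot.get_obs()["joint_pos"].round(3))
w,k=cam("wrist"); print({a:np.round(v,4).tolist() for a,v in k.items()})
save("w1",w); print(w2px(k,[[.495,-.218,.095]]))
```

```text
rod scene [[0.5774, -0.007], [0.5871, 0.0327], [0.5948, 0.0751], [0.592, 0.1057], [0.5774, 0.13], [0.5483, 0.1535], [0.5127, 0.1716], [0.4733, 0.1753], [0.4389, 0.1657]]
[[0.4846 0.0581 0.036 ]]
[-0.443  0.299  0.006  1.279 -0.     0.144]
{'vertical_fov': 71.9183, 'cx': 275.809, 'cy': 211.3562, 'D': [-0.0565, 0.0, 0.0, 0.0, 0.0], 'pose': [[0.5523, -0.7984, -0.2397, 0.4108], [0.8336, 0.5288, 0.1596, -0.1836], [-0.0007, -0.288, 0.9576, 0.3446], [0.0, 0.0, 0.0, 1.0]]}
[[295.51352211 226.18958222]]
```

View pics/w1.png

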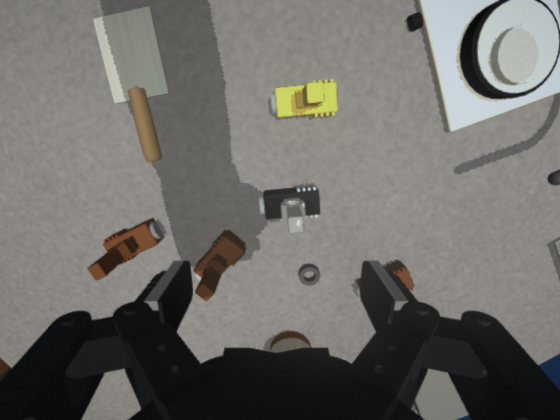

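The wrist view shows the carrier's fin top at about (296,224) against (295.5,226) predicted. The lens is at the left end (263,203) and the ribs end at (319,200).

Run:
```python
from h import *
k=bot.camera_info("wrist")
print(px2w(k,[(296,223.5)],.095).round(4))
h=px2w(k,[(264,190),(264,215),(318,186),(318,214)],[.02,.02,.02,.02]); a=h[:2].mean(0);b=h[2:].mean(0); print(a,b,np.degrees(np.arctan2(*(b-a)[[1,0]])))
q=bot.get_obs()["tool_rot"]; print(np.degrees(2*np.arctan2(q[1],q[0]))-90)
# fit rail
from scipy.optimize import least_squares
top=np.array([[0.576,-0.0138],[0.5834,0.023],[0.5149,0.17],[0.4856,0.1741],[0.4525,0.1687],[.429,.1639]])
sc=np.array([[.5774,-.007],[.5127,.1716],[.4733,.1753],[.4389,.1657]])
def res(p):
    c,s=np.cos(p[2]),np.sin(p[2]); r=[]
    for P,st in ((top,2),(sc,1)):
        L=(P-p[:2])@np.array([[c,-s],[s,c]])
        r+=list(L[:st,0]-.11); r+=list(np.hypot(*L[st:].T)-.11); r.append((L[0,1]+.053)*.7)
    return r
f=least_squares(res,[.478,.064,-.2]); print(f.x,np.degrees(f.x[2]),np.round(f.fun,4))
p=f.x;c,s=np.cos(p[2]),np.sin(p[2]);R=np.array([[c,-s],[s,c]])
for P in(top,sc):
    L=(P-p[:2])@R; print(np.c_[L,np.arctan2(L[:,1],L[:,0])].round(3).tolist())
```

```text
[[ 0.4932 -0.2163  0.095 ]]
[ 0.47578293 -0.24338166  0.02      ] [ 0.50788926 -0.18952238  0.02      ] 59.200192684168265
56.37050326652107
[ 0.48073785  0.06496857 -0.21774275] -12.4757405477289 [ 0.     -0.0007  0.0004 -0.0008 -0.0025  0.0016 -0.0023 -0.0001  0.0013
  0.0006 -0.0009  0.0025]
[[0.11, -0.056, -0.473], [0.109, -0.019, -0.17], [0.011, 0.11, 1.474], [-0.019, 0.108, 1.744], [-0.05, 0.095, 2.054], [-0.072, 0.085, 2.27]]
[[0.11, -0.049, -0.422], [0.008, 0.111, 1.497], [-0.031, 0.106, 1.856], [-0.063, 0.089, 2.182]]
```

Request:
{"op": "step_arm", "data": {"targets": "0.2 0.02 0.014 -0.04 0 0 0.067; 0.2 0.044 0.014 -0.09 0 0 0.067; 0.2 0.044 0.014 -0.14 0 0 0.067; 0.2 0.044 0.014 -0.19 0 0 0.067; 0.2 0.044 0.014 -0.23 0 0 0.067; 0.2 0.044 0.014 -0.26 0 0 0.067; 0.2 0.044 0.014 -0.266 0 0 0.067; 0.2 0.044 0.014 -0.266 0 0 0.067; 0.2 0.044 0.014 -0.266 0 0 0.067"}}

```text
clock: 2.73
eef_pos: [0.4942, -0.2173, 0.0701]
tool_rot: [0.263, 0.965, -0.0, 0.0]
ft_force: [0.3, -1.4, 0.3]
grip_width: 0.0513
grasp_force: 0.0
```

Run:
```python
from h import *
w,k=cam("wrist"); save("w2",w,(120,120,440,400),2)
print(w2px(k,[[.494,-.217,.095]]), bot.get_obs()["eef_pos"])
```

```text
[[276.18308075 288.30033404]] [ 0.49467723 -0.21752645  0.07065443]
```

View pics/w2.png

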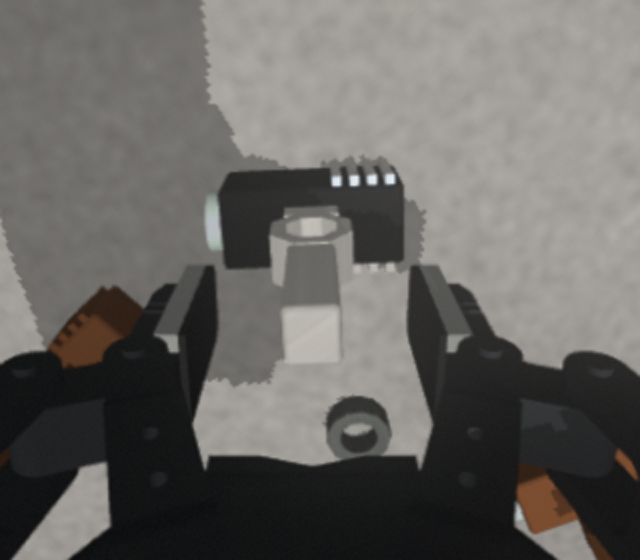

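The fin is centred between the fingers at (312,333) in the crop, with the housing aligned to within about a degree. I'll grip and lift.

Request:
{"op": "step_arm", "data": {"targets": "-1 0 0 0 0 0 0; -1 0 0 0 0 0 0; -1 0 0 0 0 0 0; -1 0 0 0 0 0 0; -1 0 0 0 0 0 0; -1 0 0 0 0 0 0; -1 0 0 0 0 0 0"}}

```text
clock: 3.37
eef_pos: [0.4945, -0.2175, 0.0706]
tool_rot: [0.263, 0.965, -0.0, 0.001]
ft_force: [-0.9, -0.7, 5.0]
grip_width: 0.0128
grasp_force: 59.8
```

Request:
{"op": "step_arm", "data": {"targets": "-1 0 0 0.02 0 0 0; -1 0 0 0.06 0 0 0; -1 0 0 0.1 0 0 0; -1 0 0 0.15 0 0 0; -1 0 0 0.2 0 0 0; -1 0 0 0.2 0 0 0; -1 0 0 0.2 0 0 0"}}

```text
clock: 3.95
eef_pos: [0.4946, -0.2174, 0.1709]
tool_rot: [0.263, 0.965, -0.0, 0.002]
ft_force: [-0.9, -0.5, -3.4]
grip_width: 0.013
grasp_force: 59.0
```

Request:
{"op": "step_arm", "data": {"targets": "-1 0 0 0.04 0 0 -0.1; -1 0.01 0.03 0.05 0 0 -0.2; -1 0.03 0.07 0.05 0 0 -0.3; -1 0.05 0.11 0.05 0 0 -0.4; -1 0.07 0.15 0.05 0 0 -0.5; -1 0.09 0.19 0.05 0 0 -0.6; -1 0.11 0.23 0.05 0 0 -0.7; -1 0.13 0.27 0.05 0 0 -0.8; -1 0.14 0.3 0.05 0 0 -0.9; -1 0.148 0.342 0.05 0 0 -1"}}

```text
clock: 4.78
eef_pos: [0.5669, -0.0456, 0.1919]
tool_rot: [0.614, 0.789, -0.001, -0.002]
ft_force: [-0.7, -0.8, -2.2]
grip_width: 0.0126
grasp_force: 59.0
```

Request:
{"op": "step_arm", "data": {"targets": "-1 0 0 0 0 0 -0.1; -1 0 0 0 0 0 -0.2; -1 0 0 0 0 0 -0.3; -1 0 0 0 0 0 -0.4; -1 0 0 0 0 0 -0.5; -1 0 0 0 0 0 -0.6; -1 0 0 0 0 0 -0.6; -1 0 0 0 0 0 -0.6; -1 0 0 0 0 0 -0.6"}}

```text
clock: 5.53
eef_pos: [0.5671, -0.046, 0.1932]
tool_rot: [0.779, 0.627, -0.001, -0.001]
ft_force: [-0.5, -0.6, -2.3]
grip_width: 0.0129
grasp_force: 58.9
```

Run:
```python
from h import *
o=bot.get_obs(); print(o["eef_pos"],o["tool_rot"],o["joint_pos"].round(2),o["ft_force"])
w,k=cam("wrist"); save("w3",w,None,1.4); np.savez("w3.npz",w=w,pose=k["pose"])
p=[.4807,.065];c,s=np.cos(-.2177),np.sin(-.2177)
print(w2px(k,[[p[0]+c*x-s*y,p[1]+s*x+c*y,.115] for x,y in[(.11,-.05),(.11,0)]]+[[p[0]+.11*np.cos(a-.2177),p[1]+.11*np.sin(a-.2177),.115] for a in (.5,1,1.48)])*1.4)
```

```text
[ 0.56705861 -0.04602583  0.19324851] [ 0.77938262  0.62654719 -0.00083572 -0.00081132] [-0.08  0.4   0.12  1.3   0.    1.71] [-0.524161   -0.58294576 -2.31006643]
[[388.81417072 237.71986486]
 [389.27694649 140.96523891]
 [362.01921115  27.41941077]
 [282.32508325 -63.29397747]
 [177.29355827 -97.68064557]]
```

View pics/w3.png

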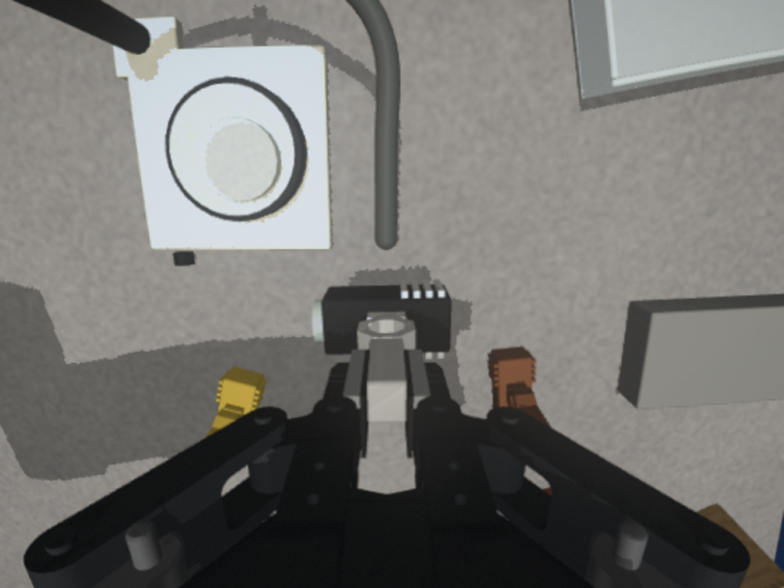

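The wrist view shows the rod nose at (386,248), with its axis column about 386 at row 240 and 387 at row 150. That lies on the camera's mid-plane, and the carrier's bore mouth at (386,325) is aligned with it. Next I trace the rod's centre line.

```bash
cat >> h.py <<'E'
PR=np.array([.4807,.065]); PH=-.2177
def toR(P,p=PR,ph=PH):
    c,s=np.cos(ph),np.sin(ph); return (np.array(P)[:,:2]-p)@np.array([[c,-s],[s,c]])
def rodmask(w,th=88):
    g=w.max(2).astype(np.uint8); return g<th
E
python3 - <<'E'
from h import *
d=np.load("w3.npz"); w=d["w"]; k=bot.camera_info("wrist"); k["pose"]=d["pose"]
print(w[140,262:292].max(1)); print(w[60,262:295].max(1)); print(w[10,250:295].max(1))
pts=[]
for r in range(4,172,8):
    row=w[r,240:300].max(1).astype(float); m=np.where(row<92)[0]
    if len(m)<8: continue
    pts.append((240+m.mean(),r,len(m)))
pts=np.array(pts); P=px2w(k,pts[:,:2],.115)
print(np.c_[pts,P[:,:2],toR(P)].round(4))
E
```

```text
[152 153 154 154 152 124  90  82  86  91  94  96 101 104 103  98  95  90
  86  82  76  86 128 145 152 154 154 153 152 151]
[113 113 113 112 108 106  94  77  77  81  85  90  92  95  99 103  99  95
  91  88  83  79  73  80 136 148 147 145 142 142 142 143 144]
[145 146 145 146 137 101  66  64  68  73  76  79  82  84  87  91  94  96
  95  93  90  86  83  79  76  71  93 127 139 141 142 143 145 145 144 143
 143 144 143 144 145 144 145 145 145]
[[ 2.610556e+02  4.000000e+00  1.800000e+01  5.901000e-01  1.047000e-01
   9.830000e-02  6.240000e-02]
 [ 2.660000e+02  1.200000e+01  1.600000e+01  5.923000e-01  9.910000e-02
   1.016000e-01  5.740000e-02]
 [ 2.702143e+02  2.000000e+01  1.400000e+01  5.940000e-01  9.370000e-02
   1.044000e-01  5.250000e-02]
 [ 2.725833e+02  2.800000e+01  1.200000e+01  5.945000e-01  8.850000e-02
   1.060000e-01  4.750000e-02]
 [ 2.750000e+02  3.600000e+01  1.200000e+01  5.950000e-01  8.320000e-02
   1.077000e-01  4.250000e-02]
 [ 2.760000e+02  4.400000e+01  1.200000e+01  5.946000e-01  7.810000e-02
   1.084000e-01  3.740000e-02]
 [ 2.772727e+02  5.200000e+01  1.100000e
[... 805 characters left out ...]
0000e+02  9.000000e+00  5.843000e-01  3.120000e-02
   1.085000e-01 -1.060000e-02]
 [ 2.755000e+02  1.240000e+02  8.000000e+00  5.828000e-01  2.580000e-02
   1.082000e-01 -1.620000e-02]
 [ 2.768750e+02  1.320000e+02  8.000000e+00  5.826000e-01  2.000000e-02
   1.092000e-01 -2.200000e-02]
 [ 2.758889e+02  1.400000e+02  9.000000e+00  5.807000e-01  1.450000e-02
   1.085000e-01 -2.770000e-02]
 [ 2.758889e+02  1.480000e+02  9.000000e+00  5.794000e-01  8.700000e-03
   1.085000e-01 -3.360000e-02]
 [ 2.758889e+02  1.560000e+02  9.000000e+00  5.782000e-01  2.900000e-03
   1.086000e-01 -3.960000e-02]
 [ 2.758889e+02  1.640000e+02  9.000000e+00  5.769000e-01 -3.000000e-03
   1.086000e-01 -4.560000e-02]]
```

Request:
{"op": "step_arm", "data": {"targets": "-1 0 0 -0.03 0 0 0; -1 0 0 -0.06 0 0 0; -1 0 0 -0.09 0 0 0; -1 0 0 -0.105 0 0 0; -1 0 0 -0.105 0 0 0; -1 0 0 -0.105 0 0 0; -1 0 0 -0.105 0 0 0"}}

```text
clock: 6.17
eef_pos: [0.5684, -0.0462, 0.1428]
tool_rot: [0.78, 0.626, 0.001, 0.0]
ft_force: [-0.4, -1.2, -1.7]
grip_width: 0.0128
grasp_force: 58.8
```

Run:
```python
from h import *
o=bot.get_obs(); print(o["eef_pos"],o["tool_rot"],o["ft_force"])
w,k=cam("wrist"); save("w4",w,(180,40,380,300),2.3); np.savez("w4.npz",w=w,pose=k["pose"])
P=[]
for r in range(60,190,10):
    row=w[r,225:330].max(1).astype(float)
    m=np.where(row<105)[0]
    if len(m)>8: P.append((225+m[0],225+m[-1],r))
print(P)
```

```text
[ 0.56840303 -0.04615501  0.14284356] [7.79829531e-01 6.25991484e-01 5.65226020e-04 4.94797749e-04] [-0.38180697 -1.22707207 -1.69992605]
[(np.int64(263), np.int64(284), 60), (np.int64(263), np.int64(283), 70), (np.int64(262), np.int64(284), 80), (np.int64(262), np.int64(283), 90), (np.int64(262), np.int64(284), 100), (np.int64(262), np.int64(283), 110), (np.int64(262), np.int64(283), 120), (np.int64(263), np.int64(283), 130), (np.int64(263), np.int64(283), 140), (np.int64(263), np.int64(283), 150), (np.int64(263), np.int64(283), 160), (np.int64(263), np.int64(283), 170), (np.int64(263), np.int64(282), 180)]
```

View pics/w4.png

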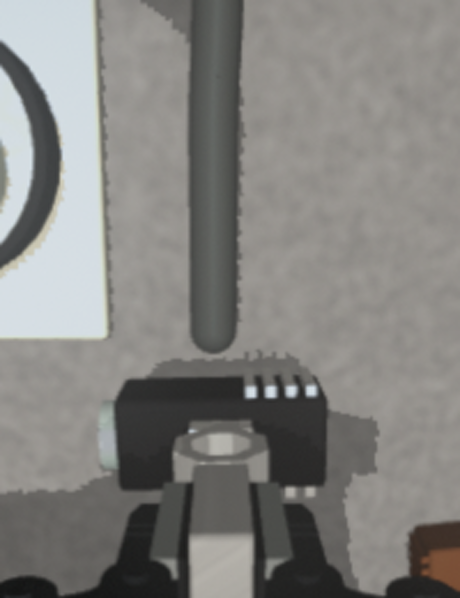

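The rod axis is at crop column 214 (273 px) and the bore and fin at 221 (276 px). The carrier is therefore about 1.7 mm too far outward and about 2 mm high.

Request:
{"op": "step_arm", "data": {"targets": "-1 -0.003 0.001 -0.0044 0 0 0; -1 0 0.012 -0.0044 0 0 0; -1 0.0018 0.024 -0.0044 0 0 0; -1 0.0018 0.024 -0.0044 0 0 0; -1 0.0018 0.024 -0.0044 0 0 0"}}

```text
clock: 6.63
eef_pos: [0.5689, -0.0335, 0.1399]
tool_rot: [0.78, 0.626, 0.0, 0.0]
ft_force: [0.5, -0.9, -2.4]
grip_width: 0.0127
grasp_force: 58.9
```

```bash
cat >> h.py <<'E'
def rows(rr,th=105,a=225,b=330):
    w,k=cam("wrist"); P=[]
    for r in rr:
        m=np.where(w[r,a:b].max(1)<th)[0]
        P.append((r,int(a+m[0]),int(a+m[-1])) if len(m) else (r,))
    return w,k,P
def st():
    o=bot.get_obs(); q=o["tool_rot"]; e=o["eef_pos"]
    print("t",o["clock"],"tcp",e.round(4),"rail",toR([e])[0].round(4),"yawR",round(2*np.arctan2(q[1],q[0])-PH,4),"tilt",q[2:].round(4),"F",o["ft_force"].round(1),"M",o["ft_torque"].round(2),"j",o["joint_pos"].round(2))
E
python3 - <<'E'
from h import *
st(); w,k,P=rows(range(60,200,10)); print(P); save("w5",w,(210,120,340,280),3.5)
E
```

```text
t 6.6333 tcp [ 0.5689 -0.0335  0.1399] rail [ 0.1073 -0.0771] yawR 1.5714 tilt [0.0001 0.0001] F [ 0.5 -0.9 -2.4] M [ 0.03 -0.02 -0.  ] j [-0.06  0.43  0.03  1.17 -0.    1.73]
[(60, 266, 290), (70, 265, 289), (80, 268, 289), (90, 267, 288), (100, 267, 288), (110, 267, 288), (120, 267, 287), (130, 267, 287), (140, 267, 287), (150, 267, 286), (160, 267, 286), (170, 267, 286), (180, 267, 286), (190, 267, 286)]
```

View pics/w5.png

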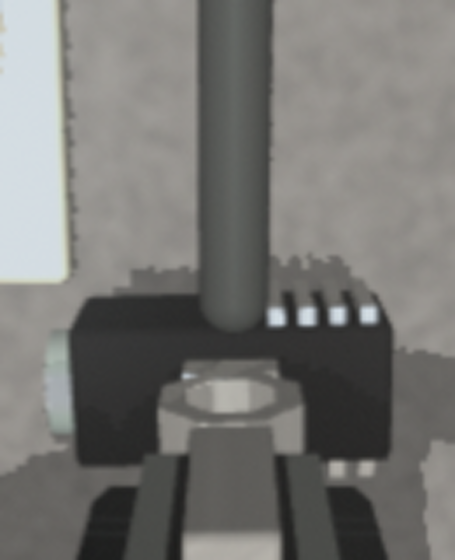

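Rod axis at crop column 234, bore and fin at about 231, so it is aligned to within 0.5 mm. I'll thread it gently.

Request:
{"op": "step_arm", "data": {"targets": "-1 0.002 0.006 0 0 0 0; -1 0.004 0.013 0 0 0 0; -1 0.005 0.02 0 0 0 0; -1 0.007 0.026 0 0 0 0; -1 0.008 0.033 0 0 0 0; -1 0.009 0.039 0 0 0 0; -1 0.011 0.045 0 0 0 0; -1 0.011 0.045 0 0 0 0; -1 0.011 0.045 0 0 0 0"}}

```text
clock: 7.43
eef_pos: [0.5742, -0.0114, 0.1397]
tool_rot: [0.78, 0.626, -0.0, 0.0]
ft_force: [0.1, -0.3, -2.3]
grip_width: 0.0126
grasp_force: 58.9
```

Run:
```python
from h import *
st(); w,k,P=rows(range(20,220,10)); print(P)
```

```text
t 7.4333 tcp [ 0.5742 -0.0114  0.1397] rail [ 0.1078 -0.0544] yawR 1.5707 tilt [-0.0001  0.    ] F [ 0.1 -0.3 -2.3] M [ 0.02  0.01 -0.01] j [-0.02  0.44  0.05  1.18 -0.    1.77]
[(20, 225, 259), (30, 236, 267), (40, 245, 272), (50, 252, 277), (60, 225, 281), (70, 235, 284), (80, 245, 286), (90, 265, 287), (100, 267, 288), (110, 267, 288), (120, 267, 288), (130, 267, 287), (140, 266, 286), (150, 266, 286), (160, 266, 286), (170, 266, 286), (180, 266, 285), (190, 266, 285), (200, 247, 310), (210, 231, 320)]
```

Request:
{"op": "step_arm", "data": {"targets": "-1 0.001 0.006 0 0 0 0; -1 0.003 0.012 0 0 0 0; -1 0.004 0.018 0 0 0 0; -1 0.005 0.024 0 0 0 0; -1 0.006 0.03 0 0 0 0; -1 0.008 0.036 0 0 0 0; -1 0.009 0.042 0 0 0 0; -1 0.01 0.047 0 0 0 0; -1 0.01 0.047 0 0 0 0; -1 0.01 0.047 0 0 0 0"}}

```text
clock: 8.32
eef_pos: [0.5792, 0.0121, 0.1397]
tool_rot: [0.78, 0.626, -0.0, 0.0]
ft_force: [-0.5, -0.5, -2.4]
grip_width: 0.0128
grasp_force: 58.9
```

Run:
```python
from h import *
st(); w,k=cam("wrist"); np.savez("w6.npz",w=w,pose=k["pose"]); save("w6",w,(80,0,360,260),2.25)
```

```text
t 8.3167 tcp [0.5792 0.0121 0.1397] rail [ 0.1076 -0.0304] yawR 1.5706 tilt [-0.0001  0.    ] F [-0.5 -0.5 -2.4] M [0.   0.03 0.  ] j [ 0.02  0.45  0.06  1.18 -0.    1.81]
```

View pics/w6.png

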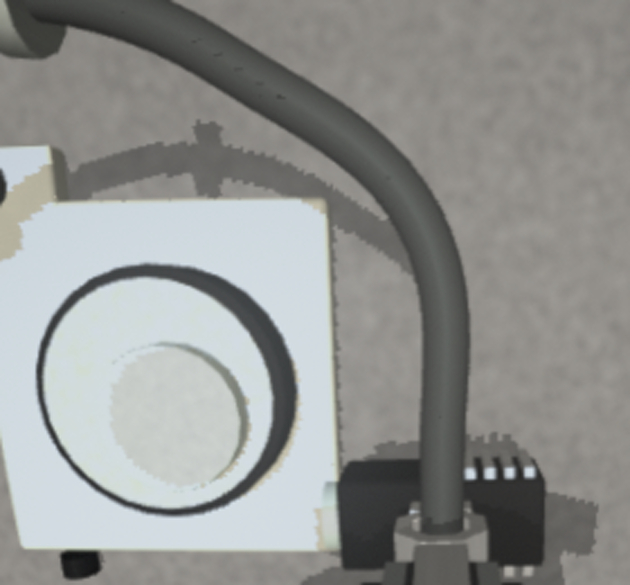

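The carrier is threaded on the straight end and its bore ring sits concentric with the rod. The whole bend is in view: the straight ends near (445,330), there is a sharp bend round (400,190), and the collar face is near (62,22). I'll unwrap it about the arc centre to trace the centre line.

```bash
cat > trace.py <<'E'
from h import *
d=np.load("w6.npz"); w=d["w"]; k=bot.camera_info("wrist"); k["pose"]=d["pose"]
g=cv2.GaussianBlur(w.max(2).astype(np.float32),(3,3),0)
R=np.arange(.095,.135,.0002)
def prof(o,u):  # world samples along ray
    P=[[*(o+u*r),.115] for r in R]; q=w2px(k,P).astype(np.float32)
    return cv2.remap(g,q[:,:1],q[:,1:],cv2.INTER_LINEAR)[:,0], q
c,s=np.cos(PH),np.sin(PH); M=np.array([[c,-s],[s,c]])
E
python3 - <<'E'
from trace import *
def ed(v):
    m=np.where(v<104)[0]
    if len(m)<20: return None
    # longest run, closing gaps<5
    runs=np.split(m,np.where(np.diff(m)>8)[0]+1); m=max(runs,key=len); return R[m[0]],R[m[-1]]
for y in (-.01,0):
    v,q=prof(PR+M@[0,y],M@[1.,0]); print("y",y,ed(v))
for a in np.arange(.05,1.4,.075):
    v,q=prof(PR,M@[np.cos(a),np.sin(a)]); e=ed(v)
    print(round(a,3),np.round(e,4),round(sum(e)/2,4),"w",round(e[1]-e[0],4),v[::12].astype(int))
E
```

```text
y -0.01 (np.float64(0.095), np.float64(0.13500000000000115))
y 0 (np.float64(0.10120000000000018), np.float64(0.11740000000000064))
0.05 [0.1026 0.1144] 0.1085 w 0.0118 [144 144 143 117  81  91  93  82  88 142 146 142 144 143 144 148 147]
0.125 [0.1036 0.1156] 0.1096 w 0.012 [145 147 144 143  78  88  97  89  75 142 145 148 149 150 150 149 149]
0.2 [0.1054 0.1174] 0.1114 w 0.012 [150 150 150 151 130  80  91  97  86  76 141 140 145 144 143 148 145]
0.275 [0.1074 0.1194] 0.1134 w 0.012 [151 150 151 147 150 120  82  93  96  84  85 146 147 149 151 145 148]
0.35 [0.1094 0.1212] 0.1153 w 0.0118 [158 154 146 150 151 150  99  84  95  94  82 107 149 147 145 149 147]
0.425 [0.11   0.1226] 0.1163 w 0.0126 [152 155 150 150 153 150 116  75  88  99  89  75 143 147 145 147 147]
0.5 [0.109  0.1232] 0.1161 w 0.0142 [148 151 147 145 133 104 103  75  84  96  93  80 130 147 142 144 144]
0.575 [0.111  0.1228] 0.1169 w 0.0118 [197 119 140 106 105 108 144  74  84  97  92  78 133 143 144 144 145]
0.65 [0.1098 0.1216] 0.1157 w 0.0118 [221 216 166 104 115 147 121  76  88  97  85  91 148 144 144 143 144]
0.725 
[... 252 characters left out ...]
2 141 143  79  74  82  91  81 117 141 137 138 136 139 139 142]
0.95 [0.1032 0.1152] 0.1092 w 0.012 [106 141 138 141  64  79  90  85  74 135 136 138 139 140 140   0   0]
1.025 [0.1028 0.1148] 0.1088 w 0.012 [140 136 137 129  65  79  84  83  73 139 134 133   0   0   0   0   0]
1.1 [0.1182 0.135 ] 0.1266 w 0.0168 [137 140 140 136  61  77  86  82  72 137   0   0   0   0   0   0   0]
1.175 [0.103 0.135] 0.119 w 0.032 [140 142 139 132  57  73  83  81  70   0   0   0   0   0   0   0   0]
1.25 [0.1032 0.135 ] 0.1191 w 0.0318 [136 139 135 136  53  70  78  38   0   0   0   0   0   0   0   0   0]
1.325 [0.1032 0.135 ] 0.1191 w 0.0318 [141 140 137 138  49  67  76   0   0   0   0   0   0   0   0   0   0]
```

```bash
cat > path.py <<'E'
from h import *
from scipy.interpolate import splprep,splev
a=[0,.05,.125,.2,.275,.35,.425,.5,.575,.65,.725,.8,.875,.95,1.025,1.1,1.175,1.25,1.325,1.4,1.5]
r=[.1084,.1085,.1096,.1114,.1134,.1153,.1165,.1171,.1168,.1156,.1139,.1119,.1102,.1092,.1088,.1090,.1090,.1092,.1092,.1094,.1095]
X=[(.1085,y) for y in np.arange(-.05,-.004,.006)]+[(q*np.cos(t),q*np.sin(t)) for t,q in zip(a,r)]
X=np.array(X); w=1/.0002
tck,_=splprep(X.T,w=np.full(len(X),w),s=len(X),k=3)
u=np.linspace(0,1,3000); C=np.array(splev(u,tck)).T; D=np.array(splev(u,tck,1)).T
th=np.unwrap(np.arctan2(D[:,1],D[:,0])); S=np.r_[0,np.cumsum(np.hypot(*np.diff(C,axis=0).T))]
IN=.0007   # TCP runs this far inside the traced line
B=C+IN*np.c_[-np.sin(th),np.cos(th)]
def at(s): return np.array([np.interp(s,S,B[:,0]),np.interp(s,S,B[:,1])]),np.interp(s,S,th)
def now():
    o=bot.get_obs(); e=o["eef_pos"]; q=o["tool_rot"]; L=toR([e])[0]
    i=np.argmin(np.hypot(*(B-L).T)); y=2*np.arctan2(q[1],q[0])-PH
    return o,L,S[i],y
ZT=.1399
def plan(step,n,hold=2):
    o,L,s0,y=now(); c,s=np.cos(PH),np.sin(PH); M=np.array([[c,-s],[s,c]]); out=[]
    nb=np.array([-np.sin(np.interp(s0,S,th)),np.cos(np.interp(s0,S,th))])
    print("s0",s0.round(4),"lat(in+)",round(float((L-at(s0)[0])@nb),4),"dyaw",round(y-at(s0)[1],4),"a",round(np.arctan2(*L[::-1]),3))
    for j in range(1,n+1):
        P,t=at(s0+step*j); d=M@(P-L)/.5; z=(ZT-o["eef_pos"][2])/.5
        out.append("-1 %.4f %.4f %.3f 0 0 %.3f"%(*d,z,(t-y)/(np.pi/4)))
    print("; ".join(out+[out[-1]]*hold))
E
python3 - <<'E'
from path import *
print(np.abs(C[:,None]-X[None]).sum(2).min(0).max())
k=np.gradient(th,S); print(1/k.max(),k.min(), [ (round(S[i],3),round(th[i],2),round(np.arctan2(C[i,1],C[i,0]),2)) for i in range(0,3000,250)])
st(); plan(.005,8)
E
```

```text
0.00045994028588825647
0.04203336951460384 -3.0675611598489922 [(np.float64(0.0), np.float64(1.53), np.float64(-0.43)), (np.float64(0.018), np.float64(1.58), np.float64(-0.28)), (np.float64(0.037), np.float64(1.57), np.float64(-0.12)), (np.float64(0.055), np.float64(1.54), np.float64(0.04)), (np.float64(0.073), np.float64(1.56), np.float64(0.21)), (np.float64(0.091), np.float64(1.75), np.float64(0.37)), (np.float64(0.109), np.float64(2.13), np.float64(0.52)), (np.float64(0.128), np.float64(2.42), np.float64(0.68)), (np.float64(0.146), np.float64(2.6), np.float64(0.83)), (np.float64(0.164), np.float64(2.64), np.float64(1.0)), (np.float64(0.183), np.float64(2.71), np.float64(1.17)), (np.float64(0.201), np.float64(2.87), np.float64(1.33))]
t 8.3667 tcp [0.5791 0.0119 0.1397] rail [ 0.1076 -0.0306] yawR 1.5704 tilt [-0.0001  0.    ] F [-0.4  0.2 -1.6] M [-0.01  0.   -0.02] j [ 0.02  0.45  0.06  1.18 -0.    1.81]
s0 0.0194 lat(in+) 0.0003 dyaw -0.0141 a -0.277
-1 0.0025 0.0096 0.000 0 0 0.021; -1 0.0046 0.0194 0.000 0 0 0.019; -1 0.0066 0.0292 0.000 0 0 0.010; -1 0.0087 0.0390 0.000 0 0 -0.003; -1 0.0110 0.0488 0.000 0 0 -0.021; -1 0.0134 0.0585 0.000 0 0 -0.035; -1 0.0158 0.0682 0.000 0 0 -0.041; -1 0.0183 0.0779 0.000 0 0 -0.041; -1 0.0183 0.0779 0.000 0 0 -0.041; -1 0.0183 0.0779 0.000 0 0 -0.041
```

Request:
{"op": "step_arm", "data": {"targets": "-1 0.0025 0.0096 0 0 0 0; -1 0.0046 0.0194 0 0 0 0; -1 0.0066 0.0292 0 0 0 0; -1 0.0087 0.039 0 0 0 0; -1 0.011 0.0488 0 0 0 -0.01; -1 0.0134 0.0585 0 0 0 -0.02; -1 0.0158 0.0682 0 0 0 -0.03; -1 0.0183 0.0779 0 0 0 -0.03; -1 0.0183 0.0779 0 0 0 -0.03"}}

```text
clock: 9.12
eef_pos: [0.5886, 0.0521, 0.1397]
tool_rot: [0.787, 0.617, 0.0, -0.0]
ft_force: [0.4, -0.5, -2.2]
grip_width: 0.0128
grasp_force: 58.9
```

Run:
```python
from path import *
st(); plan(.004,9,1)
w,k=cam("wrist"); np.savez("w7.npz",w=w,pose=k["pose"])
# check: rod & bore columns close to the carrier
for r in range(120,200,12): m=np.where(w[r,250:310].max(1)<104)[0]; print(r,250+m[0],250+m[-1],end=" | ")
```

```text
t 9.1167 tcp [0.5886 0.0521 0.1397] rail [0.1081 0.0107] yawR 1.548 tilt [ 0.0002 -0.0001] F [ 0.4 -0.5 -2.2] M [-0.02 -0.05  0.02] j [0.09 0.47 0.1  1.2  0.   1.9 ]
s0 0.0607 lat(in+) -0.0 dyaw 0.0092 a 0.098
-1 0.0020 0.0078 0.000 0 0 -0.006; -1 0.0039 0.0155 0.000 0 0 0.004; -1 0.0057 0.0233 0.000 0 0 0.018; -1 0.0074 0.0311 0.000 0 0 0.041; -1 0.0090 0.0389 0.000 0 0 0.078; -1 0.0102 0.0467 0.000 0 0 0.130; -1 0.0111 0.0546 0.000 0 0 0.197; -1 0.0116 0.0625 0.000 0 0 0.282; -1 0.0114 0.0704 0.000 0 0 0.385; -1 0.0114 0.0704 0.000 0 0 0.385Traceback (most recent call last):
  File "<stdin>", line 5, in <module>
IndexError: index 0 is out of bounds for axis 0 with size 0
```

Request:
{"op": "step_arm", "data": {"targets": "-1 0.002 0.0078 0 0 0 -0.006; -1 0.0039 0.0155 0 0 0 0.004; -1 0.0057 0.0233 0 0 0 0.018; -1 0.0074 0.0311 0 0 0 0.041; -1 0.009 0.0389 0 0 0 0.078; -1 0.0102 0.0467 0 0 0 0.13; -1 0.0111 0.0546 0 0 0 0.197; -1 0.0111 0.0546 0 0 0 0.197"}}

```text
clock: 9.83
eef_pos: [0.594, 0.0791, 0.1397]
tool_rot: [0.736, 0.677, 0.0, -0.0]
ft_force: [0.3, 0.3, -1.7]
grip_width: 0.0127
grasp_force: 58.9
```

Run:
```python
from path import *
st(); plan(.004,9,1)
w,k=cam("wrist"); np.savez("w8.npz",w=w,pose=k["pose"]); save("w8",w,(120,20,400,260),2.25)
```

```text
t 9.8333 tcp [0.594  0.0791 0.1397] rail [0.1076 0.0383] yawR 1.7045 tilt [ 0.0002 -0.0001] F [ 0.3  0.3 -1.7] M [ 0.   -0.01 -0.01] j [0.13 0.49 0.12 1.21 0.   1.79]
s0 0.0884 lat(in+) 0.0001 dyaw 0.0053 a 0.342
-1 0.0007 0.0079 0.000 0 0 0.077; -1 0.0006 0.0158 0.000 0 0 0.179; -1 -0.0002 0.0236 0.000 0 0 0.297; -1 -0.0017 0.0313 0.000 0 0 0.410; -1 -0.0039 0.0389 0.000 0 0 0.515; -1 -0.0067 0.0463 0.000 0 0 0.611; -1 -0.0100 0.0535 0.000 0 0 0.698; -1 -0.0137 0.0604 0.000 0 0 0.778; -1 -0.0179 0.0672 0.000 0 0 0.850; -1 -0.0179 0.0672 0.000 0 0 0.850
```

View pics/w8.png

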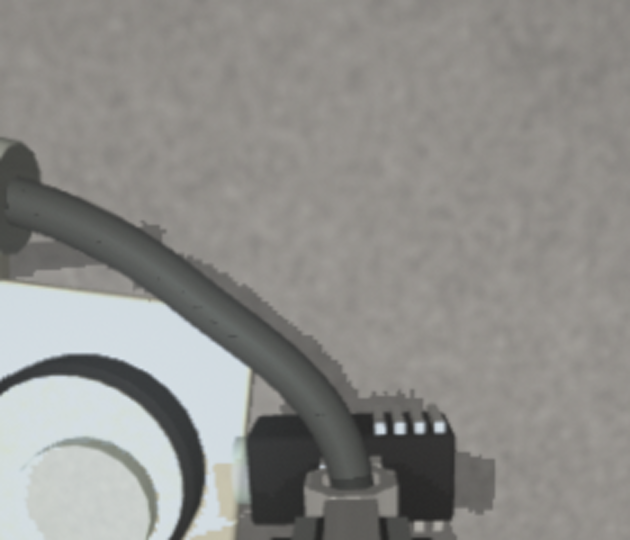

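The carrier rides concentric on the rod (rod at crop column 350, bore ring at 352). The collar face is at about (22,190). I'll continue round the bend.

Request:
{"op": "step_arm", "data": {"targets": "-1 0.0007 0.0079 0 0 0 0.077; -1 0.0006 0.0158 0 0 0 0.179; -1 -0.0002 0.0236 0 0 0 0.297; -1 -0.0017 0.0313 0 0 0 0.41; -1 -0.0039 0.0389 0 0 0 0.515; -1 -0.0067 0.0463 0 0 0 0.611; -1 -0.0067 0.0463 0 0 0 0.611; -1 -0.0067 0.0463 0 0 0 0.611"}}

```text
clock: 10.55
eef_pos: [0.5905, 0.1012, 0.1398]
tool_rot: [0.556, 0.831, -0.0, 0.0]
ft_force: [-0.4, -0.9, -1.7]
grip_width: 0.0127
grasp_force: 58.9
```

Run:
```python
from path import *
st(); plan(.004,9,1)
```

```text
t 10.55 tcp [0.5905 0.1012 0.1398] rail [0.0994 0.0591] yawR 2.1792 tilt [-0.0001  0.0001] F [-0.4 -0.9 -1.7] M [-0.02 -0.03 -0.01] j [ 0.17  0.49  0.12  1.21 -0.    1.35]
s0 0.1115 lat(in+) 0.0006 dyaw 0.0121 a 0.536
-1 -0.0021 0.0076 0.000 0 0 0.074; -1 -0.0058 0.0146 0.000 0 0 0.155; -1 -0.0098 0.0214 0.000 0 0 0.229; -1 -0.0143 0.0279 0.000 0 0 0.298; -1 -0.0191 0.0343 0.000 0 0 0.361; -1 -0.0242 0.0403 0.000 0 0 0.419; -1 -0.0295 0.0462 0.000 0 0 0.469; -1 -0.0351 0.0519 0.000 0 0 0.509; -1 -0.0408 0.0574 0.000 0 0 0.540; -1 -0.0408 0.0574 0.000 0 0 0.540
```

Request:
{"op": "step_arm", "data": {"targets": "-1 -0.0021 0.0076 0 0 0 0.074; -1 -0.0058 0.0146 0 0 0 0.155; -1 -0.0098 0.0214 0 0 0 0.229; -1 -0.0143 0.0279 0 0 0 0.298; -1 -0.0191 0.0343 0 0 0 0.361; -1 -0.0242 0.0403 0 0 0 0.419; -1 -0.0242 0.0403 0 0 0 0.419; -1 -0.0242 0.0403 0 0 0 0.419"}}

```text
clock: 11.22
eef_pos: [0.5785, 0.1212, 0.1398]
tool_rot: [0.413, 0.911, -0.0, 0.0]
ft_force: [0.2, -0.5, -2.0]
grip_width: 0.0131
grasp_force: 58.9
```

Run:
```python
from path import *
st(); plan(.004,9,1)
w,k=cam("wrist"); np.savez("w9.npz",w=w,pose=k["pose"]); save("w9",w,(150,60,400,260),2.5)
```

```text
t 11.2167 tcp [0.5785 0.1212 0.1398] rail [0.0833 0.076 ] yawR 2.5079 tilt [-0.0001  0.0001] F [ 0.2 -0.5 -2. ] M [-0.01  0.05  0.  ] j [ 0.21  0.47  0.1   1.2  -0.    1.06]
s0 0.1353 lat(in+) 0.0 dyaw 0.0021 a 0.739
-1 -0.0053 0.0059 0.000 0 0 0.048; -1 -0.0109 0.0116 0.000 0 0 0.089; -1 -0.0166 0.0171 0.000 0 0 0.120; -1 -0.0224 0.0226 0.000 0 0 0.142; -1 -0.0284 0.0279 0.000 0 0 0.155; -1 -0.0343 0.0332 0.000 0 0 0.158; -1 -0.0403 0.0385 0.000 0 0 0.160; -1 -0.0463 0.0438 0.000 0 0 0.168; -1 -0.0523 0.0491 0.000 0 0 0.182; -1 -0.0523 0.0491 0.000 0 0 0.182
```

View pics/w9.png

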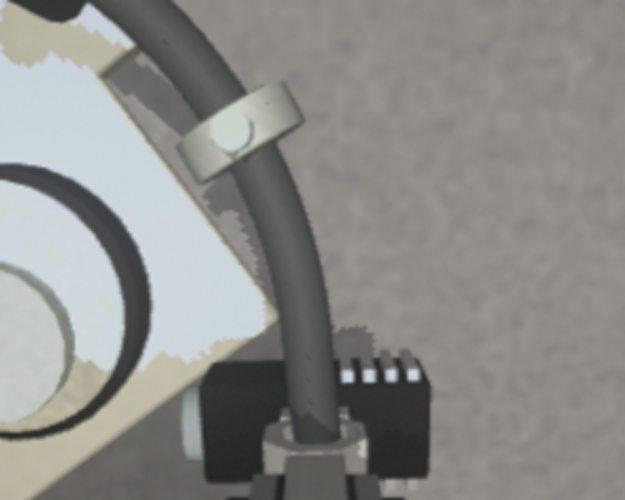

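The rod sits in the middle of the bore (columns 313 and 315). The collar is centred at about (242,133) in the crop. I'll get its arc angle and check the rest of the path.

```bash
sed -i 's/w6.npz/w9.npz/' trace.py
python3 - <<'E'
from trace import *
from path import at,S
P=px2w(k,[(246.7,113.1)],.115); L=toR(P)[0]; print("collar",L.round(4),np.arctan2(L[1],L[0]),np.hypot(*L))
for a in np.arange(.95,1.4,.075):
    v,q=prof(PR,M@[np.cos(a),np.sin(a)]); m=np.where(v<102)[0]; print(round(a,3),R[m[0]].round(4),R[m[-1]].round(4),v[::12].astype(int))
E
```

```text
collar [0.0101 0.1099] 1.47930082687659 0.11032874628383713
0.95 0.095 0.1324 [ 46  45  44  43  71  85  90  84  68 104 198  72 210  58 204  73 188]
1.025 0.1018 0.1164 [104 104 102  99  75  88  93  84  70 102 105 103 107 145 147 145 147]
1.1 0.1034 0.115 [220 220 205 157  77  89  95  86  75 144 143 144 147 148 147 144 140]
1.175 0.1026 0.1152 [220 219 154 104  78  90  97  88  75 135 139 150 147 145 147 149 146]
1.25 0.1028 0.1152 [219 146 144 107  79  90  98  88  76 143 143 144 142 148 147 141 139]
1.325 0.103 0.1154 [158 146 138 107  78  90 100  90  76 142 146 142 140 138 138 144 142]
```

Request:
{"op": "step_arm", "data": {"targets": "-1 -0.0053 0.0059 0 0 0 0.048; -1 -0.0109 0.0116 0 0 0 0.089; -1 -0.0166 0.0171 0 0 0 0.12; -1 -0.0224 0.0226 0 0 0 0.142; -1 -0.0284 0.0279 0 0 0 0.155; -1 -0.0284 0.0279 0 0 0 0.155; -1 -0.0284 0.0279 0 0 0 0.155"}}

```text
clock: 11.85
eef_pos: [0.5641, 0.1355, 0.1398]
tool_rot: [0.356, 0.935, -0.0, 0.0]
ft_force: [0.4, 0.1, -1.6]
grip_width: 0.0128
grasp_force: 58.9
```

Run:
```python
from path import *
st(); plan(.004,9,1)
```

```text
t 11.85 tcp [0.5641 0.1355 0.1398] rail [0.0662 0.0869] yawR 2.632 tilt [-0.0001  0.0001] F [ 0.4  0.1 -1.6] M [0.02 0.04 0.02] j [ 0.24  0.45  0.06  1.18 -0.    0.96]
s0 0.1557 lat(in+) -0.0001 dyaw 0.0019 a 0.92
-1 -0.0062 0.0052 0.000 0 0 -0.000; -1 -0.0121 0.0105 0.000 0 0 0.003; -1 -0.0181 0.0158 0.000 0 0 0.011; -1 -0.0242 0.0210 0.000 0 0 0.026; -1 -0.0303 0.0261 0.000 0 0 0.046; -1 -0.0365 0.0311 0.000 0 0 0.072; -1 -0.0428 0.0360 0.000 0 0 0.104; -1 -0.0492 0.0407 0.000 0 0 0.142; -1 -0.0558 0.0452 0.000 0 0 0.186; -1 -0.0558 0.0452 0.000 0 0 0.186
```

Request:
{"op": "step_arm", "data": {"targets": "-1 -0.0062 0.0052 0 0 0 0; -1 -0.0121 0.0105 0 0 0 0.003; -1 -0.0181 0.0158 0 0 0 0.011; -1 -0.0242 0.021 0 0 0 0.026; -1 -0.0303 0.0261 0 0 0 0.046; -1 -0.0365 0.0311 0 0 0 0.072; -1 -0.0428 0.036 0 0 0 0.104; -1 -0.0492 0.0407 0 0 0 0.142; -1 -0.0492 0.0407 0 0 0 0.142; -1 -0.0492 0.0407 0 0 0 0.142"}}

```text
clock: 12.68
eef_pos: [0.5395, 0.1559, 0.1398]
tool_rot: [0.303, 0.953, -0.0, 0.0]
ft_force: [0.7, -0.3, -1.5]
grip_width: 0.0129
grasp_force: 58.9
```

Run:
```python
from path import *
st(); plan(.002,9,1)
```

```text
t 12.6833 tcp [0.5395 0.1559 0.1398] rail [0.0377 0.1015] yawR 2.7442 tilt [-0.      0.0001] F [ 0.7 -0.3 -1.5] M [ 0.03 -0.03 -0.02] j [ 0.28  0.41  0.01  1.16 -0.    0.9 ]
s0 0.1877 lat(in+) -0.0 dyaw 0.0006 a 1.215
-1 -0.0032 0.0022 0.000 0 0 0.021; -1 -0.0065 0.0044 0.000 0 0 0.043; -1 -0.0099 0.0066 0.000 0 0 0.068; -1 -0.0133 0.0087 0.000 0 0 0.094; -1 -0.0167 0.0107 0.000 0 0 0.121; -1 -0.0202 0.0126 0.000 0 0 0.150; -1 -0.0237 0.0145 0.000 0 0 0.180; -1 -0.0272 0.0162 0.000 0 0 0.211; -1 -0.0308 0.0179 0.000 0 0 0.243; -1 -0.0308 0.0179 0.000 0 0 0.243
```

Request:
{"op": "step_arm", "data": {"targets": "-1 -0.0032 0.0022 0 0 0 0.025; -1 -0.0065 0.0044 0 0 0 0.055; -1 -0.0099 0.0066 0 0 0 0.085; -1 -0.0133 0.0087 0 0 0 0.115; -1 -0.0167 0.0107 0 0 0 0.14; -1 -0.0202 0.0126 0 0 0 0.17; -1 -0.0202 0.0126 0 0 0 0.17; -1 -0.0202 0.0126 0 0 0 0.17"}}

```text
clock: 13.35
eef_pos: [0.5294, 0.1621, 0.1398]
tool_rot: [0.239, 0.971, -0.0, 0.0]
ft_force: [0.1, -0.2, -2.5]
grip_width: 0.0126
grasp_force: 58.9
```

Run:
```python
from path import *
st(); plan(.0005,9,1)
```

```text
t 13.35 tcp [0.5294 0.1621 0.1398] rail [0.0266 0.1053] yawR 2.8774 tilt [-0.  0.] F [ 0.1 -0.2 -2.5] M [-0.06  0.01  0.02] j [ 0.3   0.4  -0.01  1.16 -0.    0.78]
s0 0.1997 lat(in+) 0.0001 dyaw 0.0164 a 1.324
-1 -0.0009 0.0006 0.000 0 0 -0.014; -1 -0.0017 0.0011 0.000 0 0 -0.006; -1 -0.0026 0.0016 0.000 0 0 0.001; -1 -0.0035 0.0020 0.000 0 0 0.009; -1 -0.0044 0.0025 0.000 0 0 0.017; -1 -0.0053 0.0029 0.000 0 0 0.025; -1 -0.0062 0.0034 0.000 0 0 0.032; -1 -0.0070 0.0038 0.000 0 0 0.040; -1 -0.0079 0.0042 0.000 0 0 0.048; -1 -0.0079 0.0042 0.000 0 0 0.048
```

Request:
{"op": "step_arm", "data": {"targets": "-1 -0.0009 0.0006 0 0 0 0; -1 -0.0017 0.0011 0 0 0 0.007; -1 -0.0026 0.0016 0 0 0 0.014; -1 -0.0026 0.0016 0 0 0 0.014; -1 -0.0026 0.0016 0 0 0 0.014"}}

```text
clock: 13.77
eef_pos: [0.5282, 0.1628, 0.1397]
tool_rot: [0.233, 0.972, -0.0, -0.0]
ft_force: [-0.0, 0.1, -1.8]
grip_width: 0.0129
grasp_force: 58.9
```

Request:
{"op": "step_arm", "data": {"targets": "-1 -0.0009 0.0004 0 0 0 0.007; -1 -0.0009 0.0004 0 0 0 0.007; -1 -0.0009 0.0004 0 0 0 0.007; -1 -0.0009 0.0004 0 0 0 0.007"}}

```text
clock: 14.1
eef_pos: [0.5278, 0.163, 0.1397]
tool_rot: [0.231, 0.973, -0.0, -0.0]
ft_force: [0.4, -0.5, -2.8]
grip_width: 0.0128
grasp_force: 58.9
```

Run:
```python
from path import *
st(); plan(.0005,9,1)
w,k=cam("wrist"); save("w10",w,(200,120,370,270),3.5)
```

```text
t 14.1 tcp [0.5278 0.163  0.1397] rail [0.0248 0.1059] yawR 2.8936 tilt [-0. -0.] F [ 0.4 -0.5 -2.8] M [0.04 0.02 0.02] j [ 0.3   0.4  -0.02  1.15  0.    0.77]
s0 0.2015 lat(in+) 0.0 dyaw 0.0104 a 1.341
-1 -0.0008 0.0005 0.000 0 0 -0.006; -1 -0.0017 0.0010 0.000 0 0 0.002; -1 -0.0026 0.0014 0.000 0 0 0.010; -1 -0.0035 0.0019 0.000 0 0 0.018; -1 -0.0044 0.0023 0.000 0 0 0.026; -1 -0.0053 0.0027 0.000 0 0 0.034; -1 -0.0062 0.0031 0.000 0 0 0.042; -1 -0.0071 0.0035 0.000 0 0 0.050; -1 -0.0080 0.0039 0.000 0 0 0.059; -1 -0.0080 0.0039 0.000 0 0 0.059
```

Request:
{"op": "step_arm", "data": {"targets": "-1 -0.0008 0.0004 0 0 0 0.006; -1 -0.0008 0.0004 0 0 0 0.006; -1 -0.0008 0.0004 0 0 0 0.006"}}

```text
clock: 14.4
eef_pos: [0.5275, 0.1632, 0.1398]
tool_rot: [0.228, 0.974, -0.0, 0.0]
ft_force: [0.1, -0.4, -0.9]
grip_width: 0.0131
grasp_force: 58.9
```

Request:
{"op": "step_arm", "data": {"targets": "-1 -0.0008 0.0004 0 0 0 0.006; -1 -0.0008 0.0004 0 0 0 0.006; -1 -0.0008 0.0004 0 0 0 0.006"}}

```text
clock: 14.65
eef_pos: [0.5273, 0.1633, 0.1398]
tool_rot: [0.226, 0.974, -0.0, 0.0]
ft_force: [1.3, -0.3, -2.9]
grip_width: 0.0129
grasp_force: 58.9
```

Request:
{"op": "step_arm", "data": {"targets": "-1 -0.0006 0.0003 0 0 0 0.003; -1 -0.0006 0.0003 0 0 0 0.003; -1 -0.0006 0.0003 0 0 0 0.003"}}

```text
clock: 14.9
eef_pos: [0.5272, 0.1634, 0.1398]
tool_rot: [0.225, 0.974, -0.0, 0.001]
ft_force: [3.1, -1.4, -4.2]
grip_width: 0.0127
grasp_force: 58.8
```

Request:
{"op": "step_arm", "data": {"targets": "-1 -0.0006 0.0003 0 0 0 0.003; -1 -0.0006 0.0003 0 0 0 0.003; -1 -0.0006 0.0003 0 0 0 0.003"}}

```text
clock: 15.15
eef_pos: [0.527, 0.1635, 0.1399]
tool_rot: [0.224, 0.975, -0.0, 0.001]
ft_force: [4.2, -1.9, -3.8]
grip_width: 0.0127
grasp_force: 58.8
```

Request:
{"op": "step_arm", "data": {"targets": "-1 -0.0006 0.0003 0 0 0 0.003; -1 -0.0006 0.0003 0 0 0 0.003; -1 -0.0006 0.0003 0 0 0 0.003"}}

```text
clock: 15.4
eef_pos: [0.5269, 0.1636, 0.1399]
tool_rot: [0.223, 0.975, -0.0, 0.001]
ft_force: [4.5, -2.5, -3.8]
grip_width: 0.0128
grasp_force: 58.7
```

Request:
{"op": "step_arm", "data": {"targets": "-1 -0.001 0.0005 0 0 0 0.002; -1 -0.001 0.0005 0 0 0 0.002; -1 -0.001 0.0005 0 0 0 0.002"}}

```text
clock: 15.65
eef_pos: [0.5268, 0.1637, 0.1399]
tool_rot: [0.222, 0.975, -0.0, 0.001]
ft_force: [6.4, -2.8, -5.2]
grip_width: 0.0129
grasp_force: 58.7
```

Request:
{"op": "step_arm", "data": {"targets": "-1 -0.001 0.0005 0 0 0 0; -1 -0.001 0.0005 0 0 0 0; -1 -0.001 0.0005 0 0 0 0; -1 -0.001 0.0005 0 0 0 0; -1 -0.001 0.0005 0 0 0 0; -1 -0.001 0.0005 0 0 0 0"}}

```text
clock: 16.15
eef_pos: [0.5267, 0.1638, 0.14]
tool_rot: [0.222, 0.975, -0.0, 0.002]
ft_force: [7.8, -2.4, -5.0]
grip_width: 0.0127
grasp_force: 58.7
```

Run:
```python
from path import *
st()
```

```text
t 16.15 tcp [0.5267 0.1638 0.14  ] rail [0.0236 0.1064] yawR 2.9111 tilt [-0.0003  0.0018] F [ 7.8 -2.4 -5. ] M [-0.74 -1.71  0.06] j [ 0.3   0.39 -0.02  1.15 -0.    0.75]
```

Request:
{"op": "step_arm", "data": {"targets": "-1 -0.001 0.0005 0 0 0 0; -1 -0.001 0.0005 0 0 0 0; -1 -0.001 0.0005 0 0 0 0; -1 -0.001 0.0005 0 0 0 0; -1 -0.001 0.0005 0 0 0 0; -1 -0.001 0.0005 0 0 0 0; -1 -0.001 0.0005 0 0 0 0"}}

```text
clock: 16.73
eef_pos: [0.5266, 0.1638, 0.14]
tool_rot: [0.222, 0.975, -0.0, 0.002]
ft_force: [8.0, -3.9, -5.7]
grip_width: 0.0125
grasp_force: 58.6
```

Run:
```python
from path import *
st(); w,k=cam("wrist"); save("w11",w,(200,130,350,270),3.6)
```

```text
t 16.7333 tcp [0.5266 0.1638 0.14  ] rail [0.0235 0.1064] yawR 2.9109 tilt [-0.0004  0.0022] F [ 8.  -3.9 -5.7] M [-0.86 -1.92  0.1 ] j [ 0.3   0.39 -0.02  1.15 -0.    0.75]
```

View pics/w11.png

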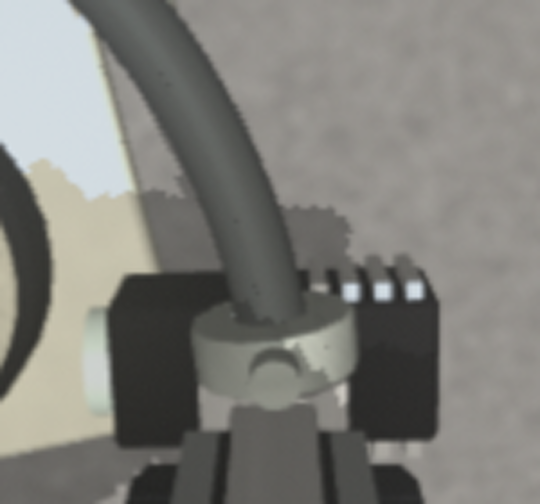

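The collar face is flush against the carrier's block under the screw at (272,380), and the lens is on the stage side at the left. It has been pressed at about 9 N for over 0.5 s. I'll ease off, release and retreat upward.

Request:
{"op": "step_arm", "data": {"targets": "-1 0.001 -0.0005 -0.001 0 0 0; -1 0.002 -0.001 -0.002 0 0 0; -1 0.002 -0.001 -0.002 0 0 0; -1 0.002 -0.001 -0.002 0 0 0"}}

```text
clock: 17.12
eef_pos: [0.5269, 0.1637, 0.1397]
tool_rot: [0.222, 0.975, 0.0, 0.002]
ft_force: [4.5, -3.1, -0.8]
grip_width: 0.0129
grasp_force: 59.2
```

Request:
{"op": "step_arm", "data": {"targets": "-0.5 0 0 0 0 0 0; 0 0 0 0 0 0 0; 0 0 0 0 0 0 0; 0 0 0 0 0 0 0; 0 0 0 0 0 0 0; 0 0 0 0 0 0 0"}}

```text
clock: 17.62
eef_pos: [0.5252, 0.1643, 0.1387]
tool_rot: [0.222, 0.975, 0.0, -0.0]
ft_force: [-0.1, 0.3, 0.8]
grip_width: 0.0427
grasp_force: 0.0
```

Request:
{"op": "step_arm", "data": {"targets": "0 0 0 0.02 0 0 0; 0 0 0 0.05 0 0 0; 0 0 0 0.09 0 0 0; 0 0 0 0.13 0 0 0; 0 0 0 0.17 0 0 0; 0 0 0 0.2 0 0 0; 0 0 0 0.2 0 0 0; 0 0 0 0.2 0 0 0; 0 0 0 0.2 0 0 0"}}

```text
clock: 18.37
eef_pos: [0.5251, 0.1641, 0.238]
tool_rot: [0.222, 0.975, -0.0, -0.001]
ft_force: [-0.8, 0.5, -0.6]
grip_width: 0.0425
grasp_force: 0.0
```

Run:
```python
from path import *
st(); w,k=cam("wrist"); a,_=cam("scene")
save("fin",np.hstack([cv2.resize(w[90:330,160:400],(400,400)),cv2.resize(a[120:220,240:340],(400,400))]))
```

```text
t 18.3667 tcp [0.5251 0.1641 0.238 ] rail [0.0219 0.1063] yawR 2.9118 tilt [-0.0003 -0.0005] F [-0.8  0.5 -0.6] M [-0.01  0.05 -0.01] j [0.3  0.34 0.16 1.39 0.   0.75]
```

View pics/fin.png

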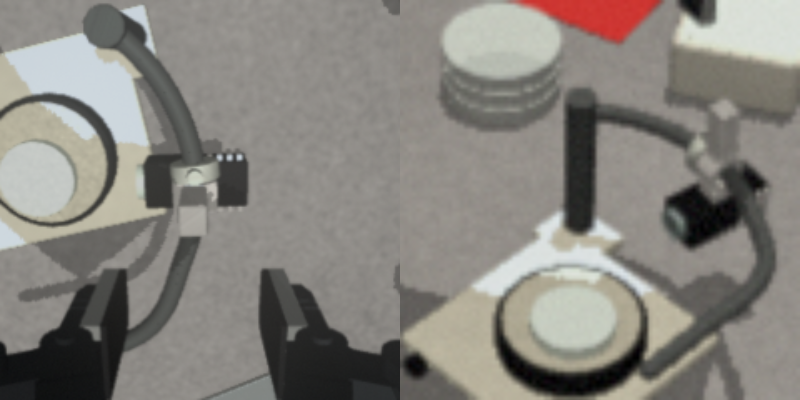

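The carrier hangs upright and released, against the collar, with the lens facing the stage. The gripper is clear above it.

```bash
python3 -c "
from workcell import bot
print(bot.job_done())"
```

```text
the job is handed in; nothing more can be done
None
```

I handed the job in: the lamp carrier is threaded on the rail, was pressed against the stop collar at about 9 N for over 0.5 s, and now hangs there upright and released with the lens towards the stage; the hand-in call did not return a verdict.

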